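# Clear the gauges, load the bracket for measuring, put the gauges back

## Robot

A 6-joint arm with a two-finger parallel gripper is mounted at the origin on the work surface. World frame = base frame: x ahead of the robot, y to its left, z up, the work surface at z = 0. Lengths are in mm, angles in rad, forces in N, time in s.
With the tool pointing down it reaches from about 275 to 850 mm from the base axis. Payload 5.2 kg.
Tool frame: the origin (TCP) lies between the finger pads; the fingertips stand 8 mm ahead of it and the grasp point (between the pads) lies 11 mm behind it; z points along the fingers, x is the direction in which the jaws open and shut, and the axes are right-handed (so a half turn about z gives the same grasp; the last joint's range is limited). The gripper opens to 85 mm and grips with 20 to 120 N. Pads are 22 mm wide; open, the fingers measure 114 mm over their backs; the gripper's body (76 mm by 85 mm) begins 54 mm behind the grasp point. The pads swing forward as they close: fully open they stand 13 mm farther back than shut.
Start: joints at [1.125, 0.259, 1.535, -0, 1.348, -0.203], TCP at [132.209, 533.878, 239.31] pointing down, gripper open.
Joint ranges: [-3.14, 3.14], [-0.91, 2.08], [0.19, 2.58], [-1.22, 4.36], [0.22, 2.71], [-3.12, 3.12]. Speed limits (rad/s): [2.57, 2.57, 3.14, 3.14, 3.14, 3.14].

## Interface

Orientations are given as [roll, pitch, yaw] about the fixed x, y, z axes, in that order (R = Rz(yaw) Ry(pitch) Rx(roll)).
In Python, from rig import telemetry, imaging, ctrl gives the robot as it stands. The module is installed in compiled form; this text tells all that it offers.
- The arm moves only by the tool move_arm, never from a script. Its argument "deltas" is a list of rows, each a list of 3 entries, a list of its own where there are three numbers: the shift along the world's x, y, z in m, then the turn about the world's z in rad, then the gripper's target within -1 to 1 (shut at 1, half-way at 0, fully open at -1). A call has 1 to 10 rows; each row shifts and turns the pose as measured when the row begins; what a row does not reach is not made up. A row lasts 1/10 s, in which the tool goes at most 50 mm and 8.59 degrees, less where a joint would pass 70% of its speed; a pose out of reach is approached as far as the arm can. A call is refused whole if a number of a shift passes 0.05 or a number of a turn 0.15, either way. A call with a gripper value outside its range is refused whole. The fingers move at their own pace and stop on an object; "newtons" is the grip in N (left out, the last holds). Time passes only in rows, so rows that do not move let the fingers close. It gives the time, the measured TCP pose, the force and the opening at its end, in the units of the state.
- telemetry.get_state(): the state, without advancing time (a new reading comes with each control period).
- imaging.camera(name): name is "side" or "top" or "wrist"; returns the picture (420x560x3 uint8, blue, green, red); there is no depth.
- imaging.camera_info(name): a dict with "fx", "fy", "cx", "cy" (pixels), "rvec" (rotation vector, rad) and "tvec" (3), from world to camera coordinates, as OpenCV has them; the wrist camera has in their place "hand_eye" (4x4, takes a point from camera to tool coordinates, whose origin is the TCP and whose axes are the tool frame's). Camera axes: x right, y down, z forward; pixel columns grow to the right and rows downward; lengths in mm; the calibration is good to about 2 mm. The wrist camera is an equidistant fisheye: a pixel r from the principal point sees the ray r / f radians off the axis. A picture is of the moment at which its call begins: read the wrist's pose just before it. camera_info takes no time and is no camera call.
- ctrl.close_job(): hands the job in, once; it reports no verdict.
The state is a dict: "clock": time; "joint_pos": joint angles; "qvel": joint speeds; "joint_torque": joint torques, N m; "ee_pos": TCP position; "tcp_rot": TCP orientation; "contact_force": force on the tool from outside, world axes, zero at the start; "moment": the same for the moment, N m; "width": opening from 0.0 (shut) to 1.0 (fully open).
Only numpy, scipy, OpenCV 4.12 (cv2) and the standard library are available. Lean on these libraries where they do the work, as an engineer would, in place of code of your own. Each camera call takes 0.05 s, during which the arm holds its last target. There are 200 camera calls.

## Task

The aluminium bracket on the wooden board is boxed in by three standing gauges. First move all three gauges, standing upright, into the empty grey tray; only then set the bracket gently down flat in the measuring nest, lengthwise between its two brass end stops; and when it is there, stand each gauge back in the middle of its own pad (the steel cylinder on the round pad, the black granite block on the oblong pad and lined up with it, the ball stand on the six-sided pad). Never drop a gauge or the bracket or let a gauge fall over, and leave the small steel ring on the board where it is.

Things in the scene. Friction and masses are not known exactly. Their poses are not given: they have to be found in the camera images.
- cylinder_square: loose: plain bright steel cylinder, 40 mm diameter, 90 mm tall, with a black dot (bore) on top; about 0.45 kg. Origin: centre of its underside, z up. Stands at the start on pad_round. Leave its neighbours room when taking it: front gauges stand 84 mm apart, centre to centre
- granite_block: loose: black granite block standing upright, 34 mm along its x, 46 mm along its y, 90 mm tall, with two small steel inserts on its 46 mm faces; about 0.41 kg. Origin: centre of its underside, z up. Stands at the start on pad_oblong, its sides lined up with the pad
- ball_stand: loose: reference ball on a stand: dark steel foot 44 mm diameter and 12 mm thick, steel stem 22 mm diameter from 12 to 74 mm up, white ceramic ball 26 mm diameter with its centre 83 mm up and its top 96 mm up; about 0.35 kg, grip it by the stem. Origin: centre of its underside, z up. Stands at the start on pad_hex
- bracket: loose: machined aluminium bracket, 40 mm along its x, 130 mm along its y: a base 14 mm thick, in the middle a solid block 44 mm long (y), as wide as the base (40 mm, x) and 36 mm tall, and at y = +-43 mm two round bosses 34 mm in diameter, top 30 mm up, with black bores; about 0.3 kg, balanced about its middle. Origin: centre of its underside, z up. Lies at the start on the middle of the board, with about 16 mm between it and the gauges; either way round is fine in the nest
- pad_round: fixed: round grey felt pad, 56 mm diameter, 3 mm thick, on the 10 mm thick wooden board (190 mm along x, 220 mm along y, its axes those of the pads). Origin: centre of its underside (top of the board), z up. The three pads swap places between starts: two lie side by side on the robot's side of the bracket (56 mm to the -x side of the board's middle, 42 mm to either side of it), one behind it (56 mm to the +x side)
- pad_oblong: fixed: oblong grey felt pad, 52 mm along x, 64 mm along y, 3 mm thick, on the board. Origin: centre of its underside (top of the board), z up
- pad_hex: fixed: six-sided grey felt pad, 56 mm across flats, 3 mm thick, on the board. Origin: centre of its underside (top of the board), z up
- nest: fixed: measuring nest, a dark steel plate 90 mm along x, 180 mm along y, its top 12 mm above the table. On it, at y = +-78 mm, brass end stops 8 mm thick and 10 mm tall (148 mm free between them), and four steel pins 8 mm diameter and 12 mm tall at x = +-34 mm, y = +-52 mm. The bracket lies between them, its y along the nest's y, its origin over the nest's, on the plate. Origin: centre of the underside of the plate, on the table, z up
- tray: fixed: empty grey plastic tray, 260 mm along x, 130 mm along y, floor 4 mm thick, rim 14 mm tall and 4 mm thick. Room for the three gauges in a row along its x, any order. Origin: centre of its underside, on the table, z up. The tray is on one side of the board and the nest on the other, which side varies
- ring_gauge: loose, to be left alone: low steel ring, 38 mm outside, 22 mm inside diameter, 14 mm tall, lying on the board's far corner (+x, +y), 68 mm to the +x side and 82 mm to the +y side of the board's middle. Origin: centre of its underside, z up
Things that resemble listed ones, but are neither listed nor needed, are in the scene too. What is shaped like the granite_block but orange or turquoise is not meant. Leave any orange look-alike of the cylinder_square alone.

How it is judged (in metres and radians):
On the way, in this order (a step that is already met when the one before it is completed fails the run):
1. all three gauges stand in the tray, the bracket still where it was on the board (within 40 mm) (x of cylinder_square in the frame of tray between -0.115 and 0.115 m and y of cylinder_square in the frame of tray between -0.055 and 0.055 m and z of each of cylinder_square, granite_block, ball_stand in the frame of tray below 0.012 m and angle between each of cylinder_square, granite_block, ball_stand's own z axis and vertical below 0.12 rad and x of granite_block in the frame of tray between -0.115 and 0.115 m and y of granite_block in the frame of tray between -0.055 and 0.055 m and x of ball_stand in the frame of tray between -0.115 and 0.115 m and y of ball_stand in the frame of tray between -0.055 and 0.055 m and distance of bracket from where it was at the start of the episode below 0.04 m), for 0.2 s.
2. the bracket lies in the nest while all three gauges stand in the tray (horizontal distance between bracket and nest below 0.012 m and angle between the y axis of bracket and the y axis of nest, either way round below 0.17 rad and z of bracket in the frame of nest between 0.007 and 0.017 m and angle between bracket's own z axis and vertical below 0.08 rad and x of cylinder_square in the frame of tray between -0.115 and 0.115 m and y of cylinder_square in the frame of tray between -0.055 and 0.055 m and z of each of cylinder_square, granite_block, ball_stand in the frame of tray below 0.012 m and angle between each of cylinder_square, granite_block, ball_stand's own z axis and vertical below 0.12 rad and x of granite_block in the frame of tray between -0.115 and 0.115 m and y of granite_block in the frame of tray between -0.055 and 0.055 m and x of ball_stand in the frame of tray between -0.115 and 0.115 m and y of ball_stand in the frame of tray between -0.055 and 0.055 m), for 0.2 s.
At the end, for the whole second after the job is handed in: Bracket flat in the nest (centre within 12 mm, length within 0.17 rad of the nest's, either way round); each gauge upright on its own pad (centre within 12 mm, granite block within 0.2 rad of its pad); ring gauge within 15 mm of its start; all released and at rest (horizontal distance between bracket and nest below 0.012 m and angle between the y axis of bracket and the y axis of nest, either way round below 0.17 rad and z of bracket in the frame of nest between 0.007 and 0.017 m and angle between each of bracket, cylinder_square, granite_block, ball_stand's own z axis and vertical below 0.08 rad and linear speed of each of bracket, cylinder_square, granite_block, ball_stand below 0.02 m/s and angular speed of each of bracket, cylinder_square, granite_block, ball_stand below 0.2 rad/s and horizontal distance between cylinder_square and pad_round below 0.012 m and z of cylinder_square in the frame of pad_round below 0.008 m and horizontal distance between granite_block and pad_oblong below 0.012 m and z of granite_block in the frame of pad_oblong below 0.008 m and horizontal distance between ball_stand and pad_hex below 0.012 m and z of ball_stand in the frame of pad_hex below 0.008 m and angle between the y axis of granite_block and the y axis of pad_oblong, either way round below 0.2 rad and distance of ring_gauge from where it was at the start of the episode below 0.015 m); the robot touches nothing.
It fails at once if a gauge is tipped over (more than 0.6 rad) (angle between any of cylinder_square, granite_block, ball_stand's own z axis and vertical above 0.6 rad).
It fails at once if a gauge or the bracket is dropped (faster than 0.6 m/s while its underside is less than 25 mm above the table) ((linear speed of cylinder_square above 0.6 m/s and height (world z) of cylinder_square below 0.025 m) or (linear speed of granite_block above 0.6 m/s and height (world z) of granite_block below 0.025 m) or (linear speed of ball_stand above 0.6 m/s and height (world z) of ball_stand below 0.025 m) or (linear speed of bracket above 0.6 m/s and height (world z) of bracket below 0.025 m)).
It fails at once if the ring gauge is displaced by more than 15 mm (distance of ring_gauge from where it was at the start of the episode above 0.015 m).
It also fails if it takes over 131 s, if anything falls off the work surface, if the arm or the gripper's body presses on something with over 40 N, if the wrist force passes 120 N, or if a joint passes its speed limit or range.

## Working session

There is one attempt and no reset: what is moved stays moved. The work goes in short steps, Python scripts to look and compute and a tool call to move; the robot and the scene stay as the last step left them, time stands still between calls to the robot, and variables do not carry over. Pictures are saved under pics/ and viewed, about 12 in all and at most 16, crops included, and the job is handed in when it is done.

Besides the shell and the picture viewer there is one more tool, called as name(argument=value, ...) on one line, values as JSON. move_arm: Moves the arm, as the interface text tells. Its arguments: {"type":"object","properties":{"deltas":{"type":"array"},"newtons":{"type":"number"}},"required":["deltas"]}

```bash
mkdir -p pics; python3 - <<'E'
from rig import telemetry, imaging
import cv2
print(telemetry.get_state())
for n in ("top","side","wrist"):
    print(n,imaging.camera_info(n))
for n in ("top","side"):
    cv2.imwrite(f"pics/{n}0.png",imaging.camera(n))
E
```

```text
{'clock': 0.0, 'joint_pos': array([ 1.12517673e+00,  2.59347340e-01,  1.53609579e+00, -9.31703465e-06,
        1.34801022e+00, -2.02797492e-01]), 'qvel': array([-0.00042295, -0.00071176,  0.00059173,  0.0001238 , -0.00105801,
       -0.00209103]), 'joint_torque': array([ 4.22447702e-04, -4.46031761e+01, -2.90575790e+01, -1.88646341e-04,
        1.19019559e-02,  1.55749206e-05]), 'ee_pos': array([131.99249859, 533.38832642, 238.46725533]), 'tcp_rot': array([-3.14122679e+00,  1.82439150e-03,  1.32797662e+00]), 'contact_force': array([-0.2999591 , -0.0776756 , -0.48117814]), 'moment': array([ 0.00718566,  0.01458401, -0.01509589]), 'width': 0.9981853244605289}
top {'fx': 475.00634298214663, 'fy': 475.00634298214663, 'cx': 290.13756348424556, 'cy': 210.08529948579087, 'rvec': array([ 2.14245004, -2.08484443,  0.16966905]), 'tvec': array([  3.43497449, 521.39035443, 809.08927375])}
side {'fx': 400.18575333032845, 'fy': 400.18575333032845, 'cx': 282.16797498268653, 'cy': 206.42659418381626, 'rvec': array([ 0.86846772, -2.27756687,  1.33031949]), 'tvec': array([387.69128155, 233.11884335, 531.6781669 ])}
wrist {'fx': 325.19226210127806, 'fy': 325.19226210127806, 'cx': 277.77094990727915, 'cy': 212.3702123513149, 'hand_eye': array([[ 9.99999392e-01,  1.09397533e-03, -1.36072041e-04,
        -3.79290653e-02],
       [-1.01656956e-03,  9.62836699e-01,  2.70082316e-01,
        -6.82136580e+01],
       [ 4.26478546e-04, -2.70082014e-01,  9.62837226e-01,
        -1.36042775e+02],
       [ 0.00000000e+00,  0.00000000e+00,  0.00000000e+00,
         1.00000000e+00]])}
```

View pics/top0.png

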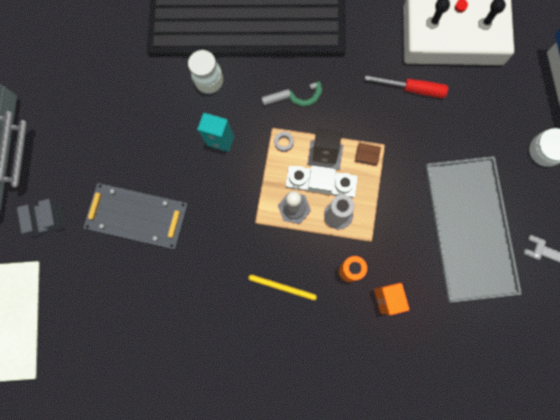

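View pics/side0.png

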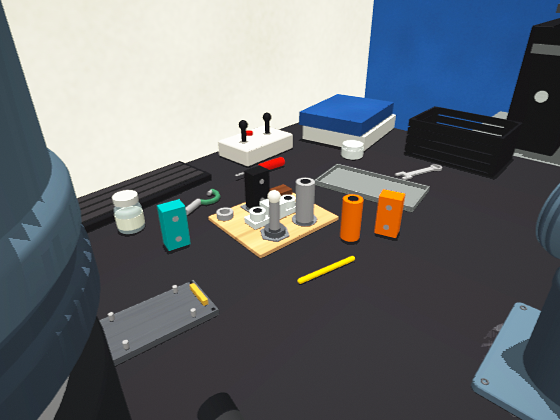

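Top view: ball stand (293,203), cylinder (341,208), granite (326,150), bracket (321,180), ring (284,141), tray (473,228), nest (136,215). The orange cylinder (354,268), orange block (393,299) and turquoise block (215,132) are look-alikes. The steel cylinder and black block are the ones standing on the board.

```bash
cat > h.py <<'E'
import numpy as np, cv2
from scipy.spatial.transform import Rotation as Ro
from rig import telemetry, imaging
def cam(n):
    i=imaging.camera_info(n); K=np.array([[i['fx'],0,i['cx']],[0,i['fy'],i['cy']],[0,0,1]])
    return K,cv2.Rodrigues(i['rvec'])[0],np.array(i['tvec'])
def toworld(n,uv,z):
    K,R,t=cam(n); uv=np.atleast_2d(uv).astype(float)
    d=(R.T@np.linalg.inv(K)@np.c_[uv,np.ones(len(uv))].T).T; c=-R.T@t
    return c+d*((z-c[2])/d[:,2])[:,None]
def topix(n,P):
    K,R,t=cam(n); p=(K@(R@np.atleast_2d(P).astype(float).T+t[:,None])).T
    return p[:,:2]/p[:,2:]
def frame(p,yaw,L):  # local pts -> world
    L=np.atleast_2d(L).astype(float); c,s=np.cos(yaw),np.sin(yaw)
    return np.c_[p[0]+c*L[:,0]-s*L[:,1],p[1]+s*L[:,0]+c*L[:,1],L[:,2]]
def rect(a,b,z): return np.array([[a/2,b/2,z],[a/2,-b/2,z],[-a/2,-b/2,z],[-a/2,b/2,z]])
E
python3 - <<'E'
from h import *
im=cv2.imread('pics/top0.png'); hsv=cv2.cvtColor(im,cv2.COLOR_BGR2HSV)
K,R,t=cam('top'); print('cam',-R.T@t)
def big(m,roi):
    x0,y0,x1,y1=roi; q=np.zeros_like(m); q[y0:y1,x0:x1]=m[y0:y1,x0:x1]
    c=max(cv2.findContours(q,cv2.RETR_EXTERNAL,cv2.CHAIN_APPROX_NONE)[0],key=cv2.contourArea); return cv2.convexHull(c)
board=big(cv2.inRange(hsv,(8,60,90),(30,255,255)),(240,110,400,250))
g=cv2.GaussianBlur(im,(3,3),0).max(2)
tray=big(cv2.inRange(g,60,255),(415,145,523,310))
nest=big(cv2.inRange(g,42,255),(75,175,197,255))
for n,c,z,s in (('board',board,10,(190,220)),('tray',tray,14,(260,130)),('nest',nest,12,(90,180))):
    W=toworld('top',c[:,0,:],z); r=cv2.minAreaRect(W[:,:2].astype(np.float32)); print(n,r,'want',s)
    b=cv2.boxPoints(r); q=topix('top',np.c_[b,np.full(4,z)])
    cv2.polylines(im,[np.round(q*8).astype(int)],True,(0,255,0),1,cv2.LINE_AA,3)
cv2.imwrite('pics/fit.png',cv2.resize(im[110:320,70:530],None,fx=1.7,fy=1.7,interpolation=cv2.INTER_CUBIC))
crop=cv2.imread('pics/top0.png')[120:250,245:400]
cv2.imwrite('pics/crop.png',cv2.resize(crop,None,fx=5,fy=4.6,interpolation=cv2.INTER_CUBIC)[:, :])
E
```

```text
cam [364.30206857  -5.14195204 890.92239663]
board ((582.5576171875, -37.17584228515625), (224.8480682373047, 195.13406372070312), 82.29351043701172) want (190, 220)
tray ((498.70977783203125, -312.974853515625), (197.97349548339844, 296.6044921875), 88.92781829833984) want (260, 130)
nest ((513.3193359375, 313.3336486816406), (152.35862731933594, 240.28518676757812), 1.5613021850585938) want (90, 180)
```

View pics/fit.png

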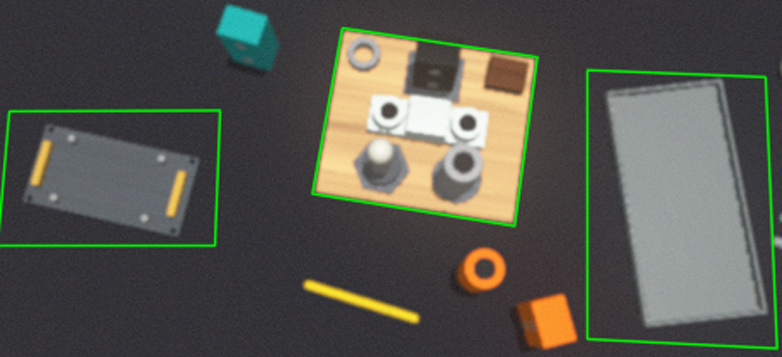

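View pics/crop.png

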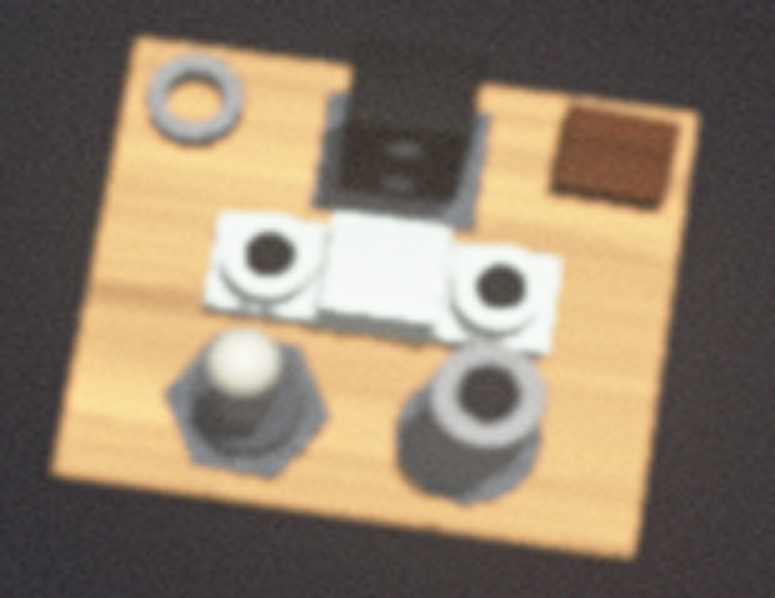

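Crop: the steel cylinder (bore at crop 488,390) is on the round pad, the ball stand on the hex pad, and the black granite on the oblong pad; a brown block is also on the board's right far corner. The board fits at 195x225 mm. The tray and nest need a better threshold.

```bash
python3 - <<'E'
from h import *
im=cv2.imread('pics/top0.png'); g=cv2.GaussianBlur(im,(3,3),0).max(2)
for n,(x0,y0,x1,y1),z,s in (('tray',(422,150,525,308),14,(260,130)),('nest',(78,178,194,253),12,(90,180))):
    roi=g[y0:y1,x0:x1]; th,m=cv2.threshold(roi,0,255,cv2.THRESH_OTSU)
    m=cv2.morphologyEx(m,cv2.MORPH_OPEN,np.ones((5,5)))
    c=cv2.convexHull(max(cv2.findContours(m,0,1)[0],key=cv2.contourArea))[:,0]+[x0,y0]
    W=toworld('top',c,z); r=cv2.minAreaRect(W[:,:2].astype(np.float32)); print(n,th,r,s)
    q=topix('top',np.c_[cv2.boxPoints(r),np.full(4,z)]); cv2.polylines(im,[np.round(q*8).astype(int)],True,(0,255,0),1,16,3)
    if n=='nest':
        hs=cv2.cvtColor(im,cv2.COLOR_BGR2HSV); b=cv2.inRange(hs,(15,120,120),(35,255,255)); b[:y0]=0;b[y1:]=0;b[:,:x0]=0;b[:,x1:]=0
        st=cv2.connectedComponentsWithStats(b); k=np.argsort(-st[2][1:,4])[:2]+1; w=toworld('top',st[3][k],22); print(w,w.mean(0),np.linalg.norm(w[0]-w[1]),'want156')
        d=w[0]-w[1]; d*=np.sign(d[1]); print('nest yaw',np.arctan2(-d[0],d[1]))
# board model overlay
p=(582.5,-37.2); yaw=-0.134
print('gauges',[frame(p,yaw,[[a,b,0]])[0] for a,b in ((-56,42),(-56,-42),(56,0),(0,0),(68,82))])
for a,b in ((-56,42),(-56,-42)):
    t=np.linspace(0,6.28,40); C=np.c_[a+28*np.cos(t),b+28*np.sin(t),0*t+13]
    cv2.polylines(im,[np.round(topix('top',frame(p,yaw,C))*8).astype(int)],True,(0,0,255),1,16,3)
C=np.array([[-56,-42,0]])+np.c_[20*np.cos(t),20*np.sin(t),0*t+103]
cv2.polylines(im,[np.round(topix('top',frame(p,yaw,C))*8).astype(int)],True,(255,0,255),1,16,3)
for L in (rect(40,130,24),rect(52,64,13)+[56,0,0],rect(34,46,103)+[56,0,0]):
    cv2.polylines(im,[np.round(topix('top',frame(p,yaw,L))*8).astype(int)],True,(0,0,255),1,16,3)
cv2.imwrite('pics/fit2.png',cv2.resize(im[110:320,70:530],None,fx=1.7,fy=1.7,interpolation=cv2.INTER_CUBIC))
E
```

```text
tray 109.0 ((503.2047119140625, -315.6671447753906), (258.7239074707031, 122.54501342773438), 7.832845687866211) (260, 130)
nest 86.0 ((511.02264404296875, 312.41510009765625), (180.47984313964844, 90.0937271118164), 78.81558990478516) (90, 180)
[[525.13477706 387.45093713  22.        ]
 [494.61340611 234.81645519  22.        ]] [509.87409158 311.13369616  22.        ] 155.65615682815073 want156
nest yaw -0.19736075143567772
gauges [array([532.61318853,  11.90505108,   0.        ]), array([521.39084375, -71.34192471,   0.        ]), array([637.99798386, -44.68156318,   0.        ]), array([582.5, -37.2,   0. ]), array([660.84555506,  34.98014964,   0.        ])]
```

View pics/fit2.png

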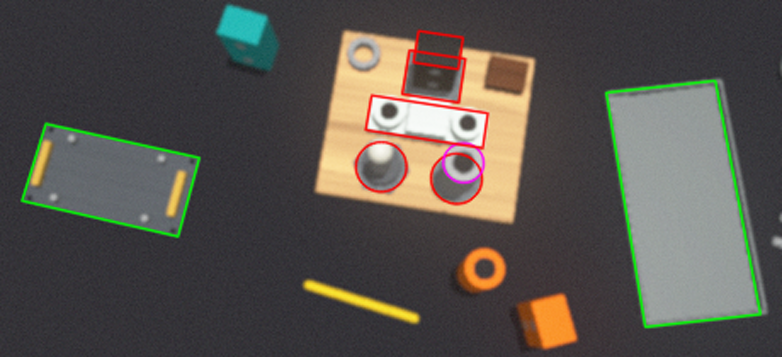

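Overlays match: board at (582.5,-37.2) yaw -0.134, nest at (510.4,311.8) yaw -0.196, tray at about (503.7,-319.4) yaw 0.137. I'm moving towards the cylinder at (521.4,-71.3).

move_arm(deltas=[[[0.013, -0.02, 0], -0.1, -1], [[0.025, -0.039, 0], -0.146, -1], [[0.025, -0.039, 0], -0.146, -1], [[0.025, -0.039, 0], -0.146, -1], [[0.025, -0.039, 0], -0.146, -1], [[0.025, -0.039, 0], -0.146, -1], [[0.025, -0.039, 0], -0.146, -1], [[0.025, -0.039, 0], -0.146, -1], [[0.025, -0.039, 0], -0.146, -1], [[0.025, -0.039, 0], -0.146, -1]], newtons=60)

```text
clock: 1.1
ee_pos: [370.6, 151.3, 235.0]
tcp_rot: [-3.14, 0.004, -0.121]
contact_force: [1.4, 1.1, -0.6]
width: 1.001
```

move_arm(deltas=[[[0.026, -0.039, 0], -0.013, -1], [[0.026, -0.039, 0], 0, -1], [[0.026, -0.039, 0], 0, -1], [[0.026, -0.039, 0], 0, -1], [[0.026, -0.039, 0], 0, -1], [[0.015, -0.022, 0], 0, -1], [[0, 0, 0], 0, -1]])

```text
clock: 1.8
ee_pos: [520.7, -82.0, 232.7]
tcp_rot: [-3.14, 0.006, -0.147]
contact_force: [-0.2, 0.4, -0.6]
width: 1.003
```

move_arm(deltas=[[[0.001, 0.01, -0.03], 0.013, -1], [[0, 0, -0.03], 0, -1], [[0, 0, 0], 0, -1]])

```text
clock: 2.1
ee_pos: [521.0, -71.9, 170.8]
tcp_rot: [-3.139, 0.007, -0.137]
contact_force: [-0.6, 0.4, 0.1]
width: 0.997
```

```bash
cat >> h.py <<'E'
def wcam():
    s=telemetry.get_state(); im=imaging.camera('wrist'); i=imaging.camera_info('wrist')
    T=np.eye(4); T[:3,:3]=Ro.from_euler('xyz',s['tcp_rot']).as_matrix(); T[:3,3]=s['ee_pos']
    return im,T@np.array(i['hand_eye']),i,s
def wpix(W,i,P):
    p=(np.linalg.inv(W)@np.c_[np.atleast_2d(P).astype(float),np.ones(len(np.atleast_2d(P)))].T)[:3].T
    rr=np.hypot(p[:,0],p[:,1]); th=np.arctan2(rr,p[:,2])
    return np.c_[i['cx']+i['fx']*th*p[:,0]/rr,i['cy']+i['fy']*th*p[:,1]/rr]
def poly(im,q,col=(0,0,255)): cv2.polylines(im,[np.round(q*8).astype(int)],True,col,1,16,3)
t=np.linspace(0,6.28,40)
def circ(a,b,r,z): return np.c_[a+r*np.cos(t),b+r*np.sin(t),0*t+z]
BP,BY=(582.5,-37.2),-0.134
E
python3 - <<'E'
from h import *
im,W,i,s=wcam(); print(s['ee_pos'],s['tcp_rot'])
for L in (circ(-56,-42,28,13),circ(-56,-42,20,103),circ(-56,42,28,13),circ(-56,42,13,96),rect(40,130,24),rect(52,64,13)+[56,0,0],rect(34,46,103)+[56,0,0],rect(190,220,10)):
    poly(im,wpix(W,i,frame(BP,BY,L)))
cv2.imwrite('pics/w1.png',im)
p=toworld('top',[[393,299],[354,268]],90);print(p)
E
```

```text
[520.99717071 -71.93983939 170.83314717] [-3.13920295  0.00650223 -0.13680461]
[[ 368.42947257 -157.57694114   90.        ]
 [ 417.53370192  -93.18022611   90.        ]]
```

View pics/w1.png

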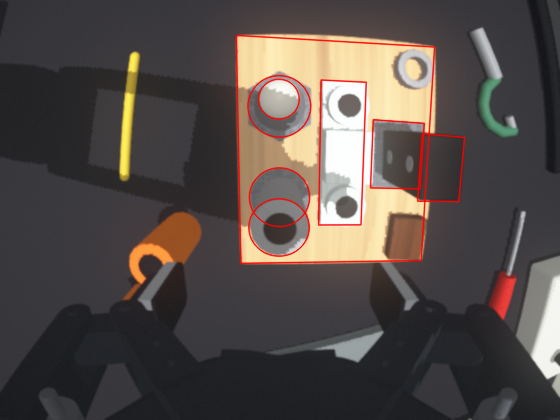

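Wrist view: model outlines match the cylinder (279,225), the ball, the bracket and the board within 1–2 px. Descending to grasp the cylinder.

move_arm(deltas=[[[0, 0.0005, -0.04], 0, -1], [[0, 0, -0.04], 0, -1], [[0, 0, -0.022], 0, -1], [[0, 0, 0], 0, 1], [[0, 0, 0], 0, 1], [[0, 0, 0], 0, 1], [[0, 0, 0], 0, 1], [[0, 0, 0], 0, 1]])

```text
clock: 2.95
ee_pos: [528.4, -71.0, 81.6]
tcp_rot: [3.14, -0.014, -0.133]
contact_force: [-0.6, 0.4, -5.4]
width: 0.46
```

```bash
python3 - <<'E'
from h import *
im,W,i,s=wcam(); print(s)
cv2.imwrite('pics/w2.png',np.hstack([im,imaging.camera('side')[150:290,180:420].repeat(3,0).repeat(3,1)[:420,:720]])[:, :] if 0 else im)
x=imaging.camera('side')[130:290,180:420]; cv2.imwrite('pics/s2.png',cv2.resize(x,None,fx=3.3,fy=3.3,interpolation=2))
E
```

```text
{'clock': 2.95, 'joint_pos': array([-0.34388488,  0.3810008 ,  1.78924815,  0.00192576,  0.95696242,
       -0.21205899]), 'qvel': array([ 0.00211766, -0.011367  , -0.00677132,  0.00035337,  0.00700554,
       -0.00137319]), 'joint_torque': array([ 1.87309639e-02, -4.84356523e+01, -2.48503858e+01,  2.81201130e-03,
       -8.56519653e-02,  1.51591234e-04]), 'ee_pos': array([528.38742198, -70.95345859,  81.62340064]), 'tcp_rot': array([ 3.14012029, -0.01439294, -0.13291323]), 'contact_force': array([-0.63880604,  0.40781908, -5.36743133]), 'moment': array([ 0.00213049, -0.00496951, -0.02659819]), 'width': 0.4602397607949732}
```

View pics/s2.png

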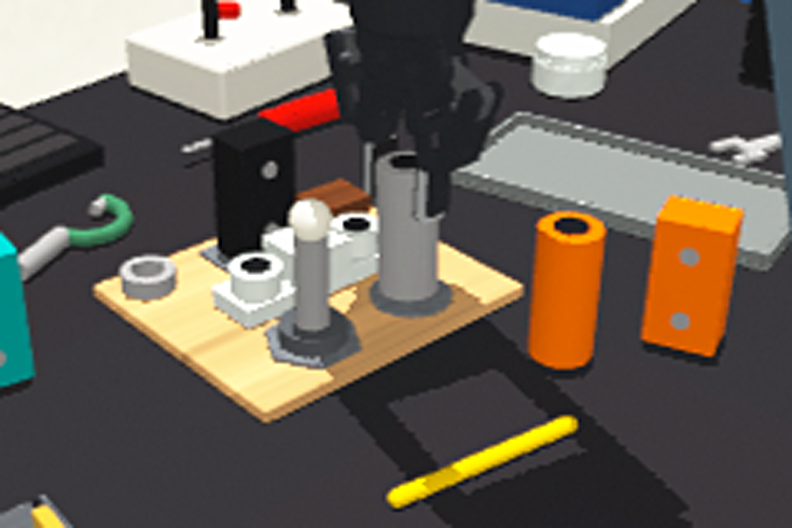

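Side view: the cylinder is held upright (410,230) and may already be off its pad. The arm drifted a little during the closing. I'll lift and check the load.

move_arm(deltas=[[[0, 0, 0.02], 0, 1], [[0, 0, 0.035], 0, 1], [[0, 0, 0.035], 0, 1], [[0, 0, 0.02], 0, 1], [[0, 0, 0], 0, 1], [[0, 0, 0], 0, 1]])

```text
clock: 3.65
ee_pos: [525.0, -70.0, 192.3]
tcp_rot: [-3.141, -0.007, -0.134]
contact_force: [-0.2, -0.4, -5.4]
width: 0.456
```

```bash
python3 - <<'E'
from h import *
im,W,i,s=wcam(); print(s['ee_pos'],s['tcp_rot'],s['contact_force'])
x=imaging.camera('side')[100:260,180:420]; 
a=cv2.resize(im,(400,300),interpolation=3); b=cv2.resize(x,(400,300),interpolation=2)
cv2.imwrite('pics/s3.png',np.hstack([a,b]))
E
```

```text
[524.9549456  -70.03235897 192.2625247 ] [-3.14137716 -0.00720046 -0.13368141] [-0.15325736 -0.36690385 -5.43841968]
```

View pics/s3.png

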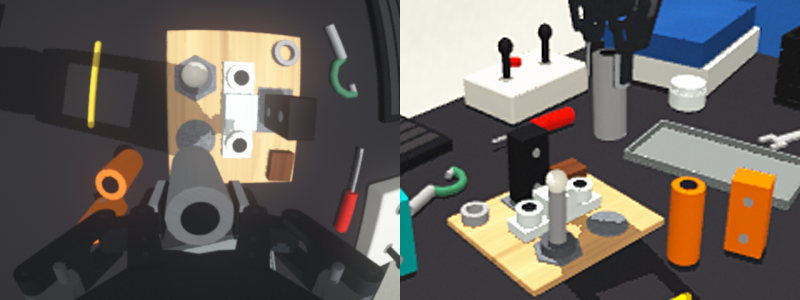

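Cylinder held upright clear of the board. Carrying it to the tray middle (503.7,-319.4).

move_arm(deltas=[[[-0.002, -0.02, 0], 0, 1], [[-0.0035, -0.04, 0], 0, 1], [[-0.0035, -0.04, 0], 0, 1], [[-0.0035, -0.04, 0], 0, 1], [[-0.0035, -0.04, -0.01], 0, 1], [[-0.0035, -0.04, -0.02], 0, 1], [[-0.0015, -0.02, -0.03], 0, 1], [[0, 0, -0.02], 0, 1], [[0, 0, 0], 0, 1]])

```text
clock: 4.65
ee_pos: [495.2, -314.8, 93.2]
tcp_rot: [-3.13, 0.014, -0.131]
contact_force: [0.5, 0.7, -5.4]
width: 0.456
```

move_arm(deltas=[[[0.008, -0.004, 0], 0, 1], [[0, 0, 0], 0, 1], [[0, 0, -0.005], 0, 1], [[0, 0, -0.005], 0, 1], [[0, 0, 0], 0, 1]])

```text
clock: 5.15
ee_pos: [505.2, -317.5, 83.6]
tcp_rot: [-3.13, 0.013, -0.129]
contact_force: [-0.4, 1.0, -5.9]
width: 0.459
```

move_arm(deltas=[[[0, 0, -0.003], 0, 1], [[0, 0, -0.003], 0, 1], [[0, 0, 0], 0, 1]])

```text
clock: 5.45
ee_pos: [505.8, -317.1, 78.3]
tcp_rot: [-3.131, 0.012, -0.128]
contact_force: [-0.6, -0.1, -5.7]
width: 0.459
```

move_arm(deltas=[[[0, 0, -0.002], 0, 1], [[0, 0, -0.002], 0, 1], [[0, 0, 0], 0, 1]])

```text
clock: 5.75
ee_pos: [505.8, -317.2, 74.2]
tcp_rot: [-3.131, 0.012, -0.128]
contact_force: [-0.3, 0.1, -5.2]
width: 0.46
```

move_arm(deltas=[[[0, 0, -0.002], 0, 1], [[0, 0, -0.002], 0, 1], [[0, 0, 0], 0, 1]])

```text
clock: 6.05
ee_pos: [506.0, -317.8, 71.4]
tcp_rot: [-3.132, 0.011, -0.128]
contact_force: [0.1, -0.0, -6.0]
width: 0.456
```

move_arm(deltas=[[[0, 0, -0.002], 0, 1], [[0, 0, -0.002], 0, 1], [[0, 0, -0.002], 0, 1], [[0, 0, 0], 0, 1]])

```text
clock: 6.45
ee_pos: [506.1, -319.0, 71.7]
tcp_rot: [-3.136, 0.008, -0.127]
contact_force: [0.2, -0.1, -5.5]
width: 0.459
```

Descent has stalled at 71.5, so the cylinder is on the tray floor. Releasing.

move_arm(deltas=[[[0, 0, 0], 0, -0.1], [[0, 0, 0], 0, -0.4], [[0, 0, 0], 0, -1], [[0, 0, 0], 0, -1], [[0, 0, 0], 0, -1]])

```text
clock: 6.95
ee_pos: [507.8, -320.5, 72.9]
tcp_rot: [-3.139, 0.004, -0.127]
contact_force: [1.7, -0.3, -0.0]
width: 1.001
```

```bash
python3 - <<'E'
from h import *
im,W,i,s=wcam(); print(s['ee_pos'],s['tcp_rot'],s['contact_force'],s['width'])
b=imaging.camera('side')[120:240,280:440]
cv2.imwrite('pics/s4.png',np.hstack([cv2.resize(im,(400,300),interpolation=3),cv2.resize(b,(400,300),interpolation=2)]))
E
```

```text
[ 507.7581091  -320.53139065   72.85034671] [-3.13858144  0.00414345 -0.1273081 ] [ 1.74977279 -0.33202272 -0.02983582] 1.0005953884754324
```

View pics/s4.png

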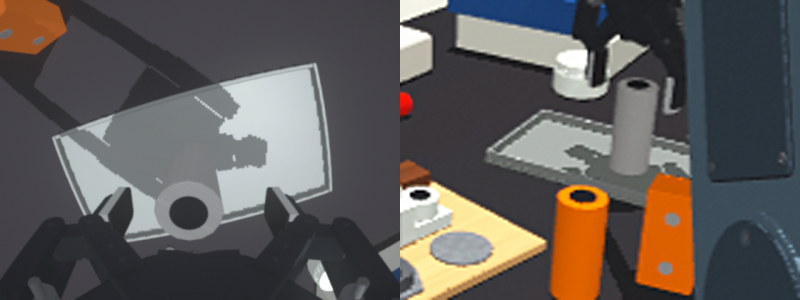

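Cylinder standing in the tray. Next, the ball stand: lift, travel and turn the jaws along the board's y.

move_arm(deltas=[[[0, 0, 0.04], 0, -1], [[0, 0, 0.045], 0, -1], [[0, 0.01, 0.04], 0.05, -1], [[0.003, 0.04, 0], 0.145, -1], [[0.003, 0.045, 0], 0.145, -1], [[0.003, 0.045, 0], 0.145, -1], [[0.003, 0.045, 0], 0.145, -1], [[0.003, 0.045, 0], 0.145, -1], [[0.003, 0.04, 0], 0.145, -1], [[0.003, 0.03, 0], 0.145, -1]])

```text
clock: 8.05
ee_pos: [527.3, -14.7, 202.6]
tcp_rot: [3.139, 0.004, 0.967]
contact_force: [0.5, 0.8, -0.3]
width: 1.002
```

move_arm(deltas=[[[0.0, 0.01, 0], 0.145, -1], [[0.0, 0.0, 0], 0.145, -1], [[0, 0, 0], 0.1, -1], [[0, 0, 0], 0, -1]])

```text
clock: 8.45
ee_pos: [526.7, 2.2, 203.0]
tcp_rot: [3.139, 0.002, 1.378]
contact_force: [0.3, -0.4, 0.0]
width: 1.001
```

move_arm(deltas=[[[0.006, 0.01, -0.02], 0.059, -1], [[0, 0, -0.03], 0, -1], [[0, 0, -0.03], 0, -1], [[0, 0, -0.02], 0, -1], [[0, 0, 0], 0, -1], [[0, 0, 0], 0, -1]])

```text
clock: 9.05
ee_pos: [534.2, 11.5, 101.9]
tcp_rot: [3.134, 0.003, 1.421]
contact_force: [-0.8, -0.4, 0.1]
width: 0.999
```

move_arm(deltas=[[[-0.0015, 0.0005, -0.02], 0.015, -1], [[0, 0, -0.02], 0, -1], [[0, 0, -0.007], 0, -1], [[0, 0, 0], 0, -1]])

```text
clock: 9.45
ee_pos: [537.1, 10.7, 59.5]
tcp_rot: [3.124, 0.003, 1.431]
contact_force: [-0.7, 0.6, -0.2]
width: 1.0
```

move_arm(deltas=[[[0, 0, 0], 0, 0.2], [[0, 0, 0], 0, 0.4], [[0, 0, 0], 0, 0.6]])

```text
clock: 9.75
ee_pos: [539.2, 10.2, 62.7]
tcp_rot: [3.119, 0.003, 1.43]
contact_force: [-0.4, 0.2, 0.2]
width: 0.513
```

move_arm(deltas=[[[-0.007, 0.0015, -0.007], 0.005, 0.4], [[-0.002, 0, -0.001], 0, 0.4]])

```text
clock: 9.95
ee_pos: [530.5, 11.7, 55.4]
tcp_rot: [3.116, 0.003, 1.435]
contact_force: [-1.3, -0.0, 0.4]
width: 0.3
```

move_arm(deltas=[[[0, 0, 0], 0, 1], [[0, 0, -0.001], 0, 1], [[0, 0, -0.001], 0, 1], [[0, 0, 0], 0, 1]])

```text
clock: 10.35
ee_pos: [530.4, 11.7, 55.6]
tcp_rot: [3.115, 0.004, 1.436]
contact_force: [-0.1, -0.0, -3.5]
width: 0.245
```

move_arm(deltas=[[[0, 0, 0.025], 0, 1], [[0, 0, 0.04], 0, 1], [[0, 0, 0.04], 0, 1], [[-0.005, -0.02, 0.025], 0, 1], [[-0.014, -0.042, 0], 0, 1], [[-0.014, -0.042, 0], 0, 1], [[-0.014, -0.042, 0], 0, 1], [[-0.014, -0.042, 0], 0, 1], [[-0.014, -0.042, 0], 0, 1], [[-0.014, -0.042, 0], 0, 1]])

```text
clock: 11.35
ee_pos: [431.7, -261.0, 183.2]
tcp_rot: [3.13, -0.001, 1.447]
contact_force: [0.3, -0.6, -3.0]
width: 0.24
```

move_arm(deltas=[[[-0.014, -0.042, 0], 0, 1], [[-0.005, -0.01, -0.01], 0, 1], [[0, 0, -0.02], 0, 1], [[0, 0, -0.02], 0, 1], [[0, 0, 0], 0, 1]])

```text
clock: 11.85
ee_pos: [406.9, -319.5, 127.7]
tcp_rot: [3.135, -0.004, 1.437]
contact_force: [0.2, 0.8, -3.9]
width: 0.246
```

move_arm(deltas=[[[0.01, -0.012, -0.02], 0, 1], [[0, 0, -0.025], 0, 1], [[0, 0, -0.02], 0, 1], [[0, 0, -0.005], 0, 1], [[0, 0, 0], 0, 1]])

```text
clock: 12.35
ee_pos: [418.3, -329.3, 56.8]
tcp_rot: [3.136, -0.006, 1.44]
contact_force: [-0.0, 0.3, -3.3]
width: 0.244
```

move_arm(deltas=[[[0, -0.001, -0.003], 0, 1], [[0, 0, -0.003], 0, 1], [[0, 0, -0.002], 0, 1], [[0, 0, -0.002], 0, 1], [[0, 0, -0.001], 0, 1], [[0, 0, 0], 0, 1]])

```text
clock: 12.95
ee_pos: [420.3, -331.7, 49.1]
tcp_rot: [3.131, -0.001, 1.441]
contact_force: [0.2, -0.1, -3.2]
width: 0.24
```

move_arm(deltas=[[[-0.001, 0, -0.002], 0, 1], [[-0.001, 0, -0.002], 0, 1], [[-0.001, 0, -0.002], 0, 1], [[0, 0, -0.001], 0, 1]])

```text
clock: 13.35
ee_pos: [419.1, -331.9, 46.7]
tcp_rot: [3.126, 0.0, 1.44]
contact_force: [-2.9, 1.2, 0.7]
width: 0.245
```

Contact on the tray floor (load gone, z 46.7 as predicted). Releasing.

move_arm(deltas=[[[0, 0, 0], 0, 0.4], [[0, 0, 0], 0, 0.2], [[0, 0, 0], 0, -0.3], [[0, 0, 0], 0, -1], [[0, 0, 0], 0, -1]])

```text
clock: 13.85
ee_pos: [419.8, -333.3, 47.6]
tcp_rot: [3.124, 0.003, 1.44]
contact_force: [-0.5, -0.5, 0.5]
width: 0.89
```

move_arm(deltas=[[[0, 0, 0.03], 0, -1], [[0, 0, 0.045], 0, -1], [[0, 0, 0.045], 0, -1], [[0.01, 0.02, 0.03], -0.1, -1], [[0.03, 0.036, 0], -0.145, -1], [[0.03, 0.036, 0], -0.145, -1], [[0.03, 0.036, 0], -0.145, -1], [[0.03, 0.036, 0], -0.145, -1], [[0.03, 0.036, 0], -0.145, -1], [[0.03, 0.036, 0], -0.145, -1]])

```text
clock: 14.85
ee_pos: [597.8, -111.1, 203.0]
tcp_rot: [3.122, -0.002, 0.504]
contact_force: [0.0, -1.0, -0.9]
width: 1.0
```

Next, towards the granite at (638,-44.7), yaw -0.134.

move_arm(deltas=[[[0.03, 0.036, 0], -0.145, -1], [[0.01, 0.025, 0], -0.145, -1], [[0, 0, 0], -0.145, -1], [[0, 0, 0], -0.145, -1], [[0, 0, -0.02], -0.06, -1], [[0, 0, 0], 0, -1]])

```text
clock: 15.45
ee_pos: [641.7, -40.5, 180.1]
tcp_rot: [3.123, -0.002, -0.149]
contact_force: [-0.8, -0.0, -0.1]
width: 0.998
```

```bash
python3 - <<'E'
from h import *
im,W,i,s=wcam(); print(s['ee_pos'],s['tcp_rot'])
for L in (circ(-56,42,28,13),rect(40,130,24),rect(34,46,103)+[56,0,0],rect(190,220,10)):
    poly(im,wpix(W,i,frame(BP,BY,L)))
tp=imaging.camera('top')[140:320,400:540]
cv2.imwrite('pics/w5.png',np.hstack([im[:,:],cv2.resize(tp,(240,309))[:0] if 0 else np.vstack([cv2.resize(tp,(240,309),interpolation=2),np.zeros((111,240,3),np.uint8)])]))
E
```

```text
[641.70190438 -40.48420505 180.10456606] [ 3.12322011e+00 -1.55089675e-03 -1.49350305e-01]
```

View pics/w5.png

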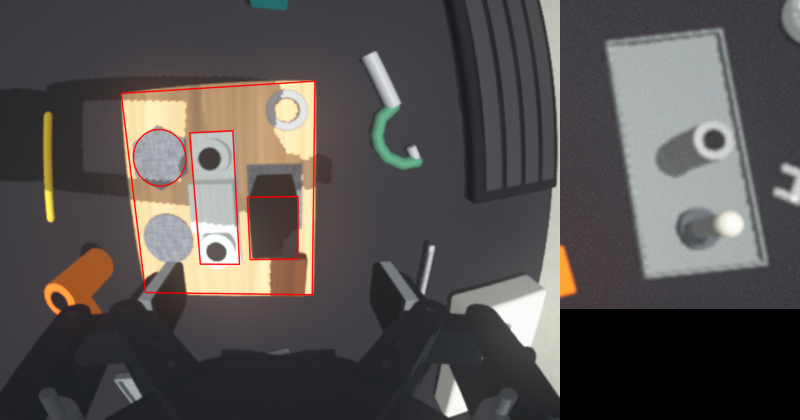

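Granite outline (273,228) fits, the bracket is in place, and both other gauges stand in the tray. Descending on the granite.

move_arm(deltas=[[[-0.004, -0.004, -0.03], 0.015, -1], [[0, 0, -0.03], 0, -1], [[0, 0, -0.025], 0, -1], [[0, 0, -0.01], 0, -1], [[0, 0, 0], 0, -1]])

```text
clock: 16.05
ee_pos: [643.1, -47.7, 92.8]
tcp_rot: [3.121, -0.019, -0.125]
contact_force: [-0.4, 0.2, -0.1]
width: 0.997
```

move_arm(deltas=[[[-0.006, 0.003, -0.012], -0.008, -1], [[-0.001, 0, -0.014], 0, -1], [[-0.001, 0, -0.002], 0, -0.2], [[-0.001, 0, -0.001], 0, 0.0]])

```text
clock: 16.45
ee_pos: [638.1, -46.2, 68.5]
tcp_rot: [3.12, -0.028, -0.132]
contact_force: [-0.3, -0.0, 0.3]
width: 0.693
```

move_arm(deltas=[[[0, 0.001, -0.001], 0, 1], [[0, 0, -0.001], 0, 1], [[0, 0, -0.001], 0, 1], [[0, 0, 0], 0, 1], [[0, 0, 0], 0, 1]])

```text
clock: 16.95
ee_pos: [638.6, -45.3, 68.4]
tcp_rot: [3.12, -0.03, -0.131]
contact_force: [-1.5, 0.1, 0.0]
width: 0.39
```

move_arm(deltas=[[[0, 0, 0.02], 0, 1], [[0, 0, 0.04], 0, 1], [[0, 0, 0.04], 0, 1], [[0, -0.01, 0.01], 0, 1], [[-0.007, -0.035, 0], 0, 1], [[-0.007, -0.04, 0], 0, 1], [[-0.007, -0.04, 0], 0, 1], [[-0.007, -0.04, 0], 0, 1], [[-0.007, -0.04, 0], 0, 1], [[-0.007, -0.025, 0], 0, 1]])

```text
clock: 17.95
ee_pos: [588.5, -280.0, 165.6]
tcp_rot: [3.124, -0.011, -0.123]
contact_force: [0.7, -0.2, -4.4]
width: 0.392
```

move_arm(deltas=[[[0, -0.01, -0.01], 0, 1], [[0, 0, -0.01], 0, 1], [[0, 0, 0], 0, 1]])

```text
clock: 18.25
ee_pos: [584.6, -294.6, 138.2]
tcp_rot: [3.127, -0.004, -0.13]
contact_force: [-0.2, 0.5, -4.9]
width: 0.391
```

move_arm(deltas=[[[0.006, -0.012, 0], 0, 1], [[0, 0, -0.02], 0, 1], [[0, 0, -0.02], 0, 1], [[0, 0, -0.02], 0, 1], [[0, 0, -0.005], 0, 1], [[0, 0, 0], 0, 1]])

```text
clock: 18.85
ee_pos: [596.4, -302.9, 71.2]
tcp_rot: [3.127, -0.007, -0.12]
contact_force: [0.2, 0.1, -4.6]
width: 0.392
```

move_arm(deltas=[[[-0.003, -0.003, -0.003], 0, 1], [[-0.001, 0, -0.003], 0, 1], [[-0.001, 0, -0.002], 0, 1], [[-0.001, 0, -0.002], 0, 1], [[-0.001, 0, -0.002], 0, 1], [[0, 0, -0.002], 0, 1], [[0, 0, -0.001], 0, 1]])

```text
clock: 19.55
ee_pos: [591.6, -307.2, 59.9]
tcp_rot: [3.123, -0.014, -0.119]
contact_force: [0.4, 0.0, -5.7]
width: 0.392
```

move_arm(deltas=[[[-0.0005, 0, -0.002], 0, 1], [[-0.0005, 0, -0.002], 0, 1], [[0, 0, -0.001], 0, 1]])

```text
clock: 19.85
ee_pos: [591.6, -307.2, 59.2]
tcp_rot: [3.122, -0.017, -0.119]
contact_force: [-0.8, 0.8, -1.9]
width: 0.388
```

move_arm(deltas=[[[0, 0, 0], 0, 0.1], [[0, 0, 0], 0, -0.2], [[0, 0, 0], 0, -0.6], [[0, 0, 0], 0, -1], [[0, 0, 0.02], 0, -1], [[0, 0, 0.045], 0, -1], [[0, 0, 0.045], 0, -1], [[0, 0.02, 0.01], 0, -1]])

```text
clock: 20.65
ee_pos: [591.4, -289.4, 180.8]
tcp_rot: [3.122, -0.016, -0.121]
contact_force: [1.0, -0.1, -0.1]
width: 0.994
```

move_arm(deltas=[[[-0.001, 0.043, 0], 0, -1], [[-0.001, 0.043, 0], 0, -1], [[-0.001, 0.043, 0], 0, -1], [[-0.001, 0.043, 0], 0, -1], [[-0.001, 0.04, 0], 0, -1], [[-0.001, 0.03, -0.01], 0, -1], [[0, 0.005, -0.02], 0, -1], [[0, 0, -0.02], 0, -1], [[0, 0, 0], 0, -1]])

```text
clock: 21.55
ee_pos: [583.2, -27.8, 131.5]
tcp_rot: [3.121, -0.024, -0.12]
contact_force: [-0.6, -0.3, -0.4]
width: 1.0
```

```bash
python3 - <<'E'
from h import *
im,W,i,s=wcam(); print(s['ee_pos'],s['tcp_rot'])
for L in (rect(40,44,46),rect(40,130,24),circ(0,43,17,40),circ(0,-43,17,40),rect(190,220,10)):
    poly(im,wpix(W,i,frame(BP,BY,L)))
tp=imaging.camera('top')[140:320,400:540]
cv2.imwrite('pics/w6.png',np.hstack([im,np.vstack([cv2.resize(tp,(240,309),interpolation=2),np.zeros((111,240,3),np.uint8)])]))
E
```

```text
[583.22266707 -27.79554948 131.46603003] [ 3.12110461 -0.02398629 -0.11973031]
```

View pics/w6.png

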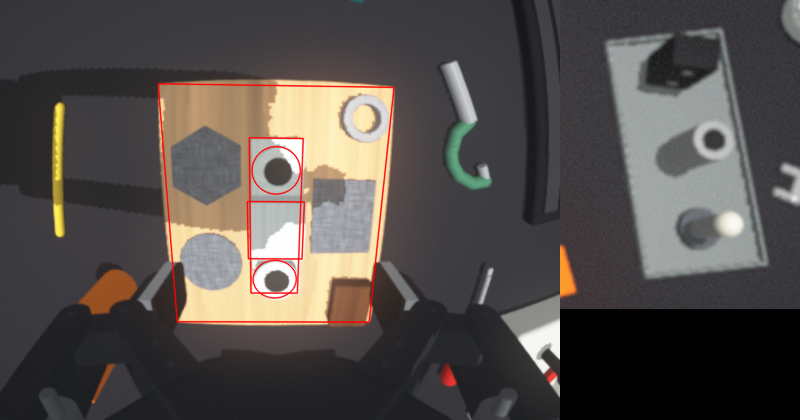

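All three gauges stand in the tray; the bracket model fits. Descending on the bracket.

move_arm(deltas=[[[-0.002, -0.009, -0.02], -0.014, -1], [[-0.001, 0, -0.03], 0, -1], [[-0.001, 0, -0.025], 0, -1], [[-0.001, 0, -0.01], 0, -1], [[0, 0, 0], 0, -1]])

```text
clock: 22.15
ee_pos: [585.6, -41.8, 54.1]
tcp_rot: [3.119, -0.043, -0.138]
contact_force: [-0.7, 0.5, 0.2]
width: 1.0
```

move_arm(deltas=[[[-0.004, 0.004, -0.01], 0.004, -1], [[-0.001, 0, -0.01], 0, -1], [[-0.001, 0, -0.006], 0, -0.3], [[-0.001, 0, -0.001], 0, -0.1]])

```text
clock: 22.55
ee_pos: [581.1, -38.4, 29.1]
tcp_rot: [3.118, -0.05, -0.134]
contact_force: [-0.6, -0.4, 0.0]
width: 0.689
```

move_arm(deltas=[[[0, 0, -0.002], 0, 1], [[0, 0, -0.001], 0, 1], [[0, 0, 0], 0, 1], [[0, 0, 0], 0, 1], [[0, 0, 0], 0, 1]])

```text
clock: 23.05
ee_pos: [581.7, -38.4, 27.6]
tcp_rot: [3.118, -0.051, -0.134]
contact_force: [-0.2, -0.3, -1.3]
width: 0.458
```

move_arm(deltas=[[[0, 0, 0.02], 0, 1], [[0, 0, 0.04], 0, 1], [[0, 0, 0.04], 0, 1], [[0, 0.01, 0.02], 0, 1], [[-0.008, 0.035, 0], -0.01, 1], [[-0.008, 0.042, 0], -0.01, 1], [[-0.008, 0.042, 0], -0.01, 1], [[-0.008, 0.042, 0], -0.01, 1], [[-0.008, 0.042, 0], -0.01, 1], [[-0.008, 0.042, 0], -0.01, 1]])

```text
clock: 24.05
ee_pos: [530.3, 218.9, 148.9]
tcp_rot: [3.117, -0.048, -0.208]
contact_force: [1.1, 0.1, -1.7]
width: 0.46
```

move_arm(deltas=[[[-0.008, 0.042, 0], 0, 1], [[-0.008, 0.03, 0], 0, 1], [[0, 0.01, 0], 0, 1], [[0, 0, 0], 0, 1]])

```text
clock: 24.45
ee_pos: [510.2, 309.6, 147.1]
tcp_rot: [3.118, -0.045, -0.201]
contact_force: [0.6, 0.9, -3.5]
width: 0.46
```

move_arm(deltas=[[[0, 0.002, -0.02], 0.005, 1], [[-0.001, 0, -0.03], 0, 1], [[-0.001, 0, -0.03], 0, 1], [[-0.001, 0, -0.01], 0, 1], [[0, 0, 0], 0, 1], [[0, 0, 0], 0, 1]])

```text
clock: 25.05
ee_pos: [510.4, 305.2, 55.8]
tcp_rot: [3.116, -0.048, -0.2]
contact_force: [0.2, -0.6, -2.2]
width: 0.457
```

```bash
python3 - <<'E'
from h import *
im,W,i,s=wcam(); print(s['ee_pos'],s['tcp_rot'])
NP,NY=(510.4,311.8),-0.196
for L in (rect(90,180,12),rect(8,8,22)*[1,1,1]+[0,0,0],circ(34,52,4,24),circ(-34,52,4,24),circ(34,-52,4,24),circ(-34,-52,4,24),rect(60,8,22)+[0,78,0],rect(60,8,22)+[0,-78,0]):
    poly(im,wpix(W,i,frame(NP,NY,L)))
z=s['ee_pos'][2]-17.6
for L in (rect(40,44,z+36),rect(40,130,z+14)): poly(im,wpix(W,i,frame(s['ee_pos'],s['tcp_rot'][2],L)),(0,255,0))
cv2.imwrite('pics/w7.png',im)
E
```

```text
[510.42383691 305.2067957   55.75656142] [ 3.11593057 -0.0476107  -0.20006468]
```

View pics/w7.png

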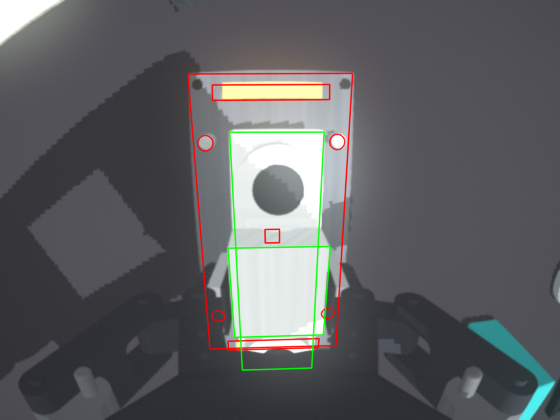

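Nest and bracket models fit within about 2 px. Correcting y by +6.5 and lowering.

move_arm(deltas=[[[-0.001, 0.0065, -0.005], 0.003, 1], [[-0.001, 0, -0.007], 0, 1], [[-0.001, 0, -0.005], 0, 1], [[-0.001, 0, -0.002], 0, 1], [[0, 0, 0], 0, 1]])

```text
clock: 25.6
ee_pos: [508.9, 313.4, 39.5]
tcp_rot: [3.12, -0.054, -0.197]
contact_force: [-0.2, 0.6, -2.9]
width: 0.459
```

move_arm(deltas=[[[0.001, -0.001, -0.003], 0, 1], [[0, 0, -0.002], 0, 1], [[0, 0, -0.002], 0, 1], [[0, 0, -0.002], 0, 1], [[0, 0, -0.001], 0, 1], [[0, 0, 0], 0, 1]])

```text
clock: 26.2
ee_pos: [510.4, 312.5, 29.8]
tcp_rot: [3.121, -0.055, -0.197]
contact_force: [0.0, 0.0, -1.9]
width: 0.46
```

move_arm(deltas=[[[0, 0, -0.001], 0, 1], [[0, 0, -0.001], 0, 1], [[0, 0, -0.001], 0, 1]])

```text
clock: 26.5
ee_pos: [510.5, 312.5, 29.7]
tcp_rot: [3.121, -0.056, -0.196]
contact_force: [-2.0, -1.6, 7.1]
width: 0.457
```

move_arm(deltas=[[[0, 0, 0], 0, 0], [[0, 0, 0], 0, -0.4], [[0, 0, 0.001], 0, -1], [[0, 0, 0.001], 0, -1], [[0, 0, 0.02], 0, -1], [[0, 0, 0.045], 0, -1], [[0, 0, 0.045], 0, -1], [[0, 0, 0.04], 0, -1], [[0.005, -0.02, 0], 0, -1], [[0.005, -0.045, 0], 0.01, -1]])

```text
clock: 27.5
ee_pos: [520.1, 250.2, 187.7]
tcp_rot: [3.123, -0.058, -0.181]
contact_force: [0.7, 0.2, 0.5]
width: 1.001
```

```bash
python3 - <<'E'
from h import *
im,W,i,s=wcam(); print(s['ee_pos'],s['tcp_rot'],s['contact_force'])
tp=imaging.camera('top')
NP,NY=(510.4,311.8),-0.196
for L in (rect(40,44,48),rect(40,130,26),rect(90,180,12)): poly(tp,topix('top',frame(NP,NY,L)))
tp=cv2.resize(tp[170:260,70:200],(400,277),interpolation=2)
for L in (rect(40,44,48),rect(40,130,26),circ(0,43,17,42),circ(34,52,4,24),circ(34,-52,4,24)): poly(im,wpix(W,i,frame(NP,NY,L)))
cv2.imwrite('pics/w8.png',np.hstack([cv2.resize(im,(400,300),interpolation=3)[:277],tp]))
E
```

```text
[520.07775843 250.24653372 187.66983328] [ 3.12337051 -0.05784401 -0.18059756] [0.67097986 0.18161451 0.489603  ]
```

View pics/w8.png

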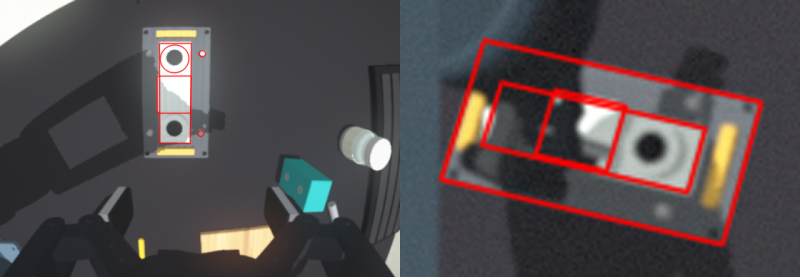

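Bracket lies flat in the nest, centred within a millimetre or two. Going back for the granite.

move_arm(deltas=[[[0.006, -0.045, 0], 0.005, -1], [[0.006, -0.045, 0], 0.005, -1], [[0.006, -0.045, 0], 0.005, -1], [[0.006, -0.045, 0], 0.005, -1], [[0.006, -0.045, 0], 0.005, -1], [[0.006, -0.045, 0], 0.005, -1], [[0.006, -0.045, 0], 0.005, -1], [[0.006, -0.045, 0], 0.005, -1], [[0.006, -0.045, 0], 0.005, -1], [[0.006, -0.04, 0], 0.005, -1]])

```text
clock: 28.6
ee_pos: [580.9, -208.5, 187.3]
tcp_rot: [3.126, -0.06, -0.129]
contact_force: [0.3, 0.3, -0.5]
width: 1.0
```

move_arm(deltas=[[[0.006, -0.04, 0], 0.005, -1], [[0.003, -0.025, 0], 0, -1], [[0, -0.01, 0], 0, -0.6], [[0, 0, 0], 0, -0.6], [[0, 0, 0], 0, -0.6]])

```text
clock: 29.1
ee_pos: [590.0, -290.3, 184.9]
tcp_rot: [3.127, -0.058, -0.131]
contact_force: [-0.5, -0.9, -0.9]
width: 0.801
```

move_arm(deltas=[[[0.001, -0.015, -0.01], 0.01, -0.6], [[0, -0.001, -0.03], 0, -0.6], [[0, 0, -0.03], 0, -0.6], [[0, 0, -0.02], 0, -0.6], [[0, 0, 0], 0, -0.6], [[0, 0, 0], 0, -0.6]])

```text
clock: 29.7
ee_pos: [592.3, -301.6, 91.9]
tcp_rot: [3.127, -0.06, -0.11]
contact_force: [0.4, 0.3, -0.6]
width: 0.799
```

move_arm(deltas=[[[-0.001, -0.005, -0.015], -0.008, -0.6], [[0, 0, -0.015], 0, -0.6], [[0, 0, -0.002], 0, -0.4], [[0, 0, 0], 0, -0.2]])

```text
clock: 30.1
ee_pos: [592.8, -307.5, 60.2]
tcp_rot: [3.124, -0.064, -0.117]
contact_force: [-0.0, 0.6, -0.6]
width: 0.601
```

move_arm(deltas=[[[-0.0015, 0, 0], 0, 0.1], [[0, 0, 0], 0, 0.5], [[0, 0, 0], 0, 1], [[0, 0, 0], 0, 1], [[0, 0, 0], 0, 1]])

```text
clock: 30.6
ee_pos: [590.4, -307.7, 61.2]
tcp_rot: [3.124, -0.063, -0.117]
contact_force: [-0.6, 0.3, -1.1]
width: 0.392
```

move_arm(deltas=[[[0, 0, 0.02], 0, 1], [[0, 0, 0.04], 0, 1], [[0, 0, 0.04], 0, 1], [[0, 0.01, 0.01], 0, 1], [[0.007, 0.035, 0], 0, 1], [[0.007, 0.04, 0], -0.003, 1], [[0.007, 0.04, 0], -0.003, 1], [[0.007, 0.04, 0], -0.003, 1], [[0.007, 0.04, 0], -0.003, 1], [[0.007, 0.025, 0], -0.003, 1]])

```text
clock: 31.6
ee_pos: [624.8, -66.5, 160.1]
tcp_rot: [3.133, -0.045, -0.141]
contact_force: [0.0, -0.1, -5.2]
width: 0.395
```

move_arm(deltas=[[[0, 0.008, -0.005], 0, 1], [[0, 0, -0.01], 0, 1], [[0, 0, 0], 0, 1]])

```text
clock: 31.9
ee_pos: [622.1, -51.7, 139.3]
tcp_rot: [3.135, -0.038, -0.134]
contact_force: [0.3, 0.5, -4.3]
width: 0.389
```

move_arm(deltas=[[[0.014, 0.007, 0], 0, 1], [[0, 0, -0.015], 0, 1], [[0, 0, -0.02], 0, 1], [[0, 0, -0.015], 0, 1], [[0, 0, 0], 0, 1], [[0, 0, 0], 0, 1]])

```text
clock: 32.5
ee_pos: [634.1, -53.3, 83.9]
tcp_rot: [3.133, -0.033, -0.144]
contact_force: [0.7, 0.5, -5.0]
width: 0.393
```

move_arm(deltas=[[[0.003, 0.008, -0.004], 0.01, 1], [[0, 0, -0.004], 0, 1], [[0, 0, 0], 0, 1], [[0, 0, 0], 0, 1]])

```text
clock: 32.9
ee_pos: [638.7, -46.4, 77.6]
tcp_rot: [3.132, -0.037, -0.134]
contact_force: [1.1, -0.4, -5.0]
width: 0.391
```

move_arm(deltas=[[[0, 0.001, -0.003], 0, 1], [[-0.001, 0, -0.002], 0, 1], [[0, 0, -0.002], 0, 1], [[-0.001, 0, -0.001], 0, 1], [[0, 0, -0.001], 0, 1]])

```text
clock: 33.4
ee_pos: [637.5, -45.0, 70.1]
tcp_rot: [3.132, -0.04, -0.134]
contact_force: [-3.6, 1.9, 8.2]
width: 0.389
```

move_arm(deltas=[[[0, 0, 0], 0, 0.1], [[0, 0, 0], 0, -0.2], [[0, 0, 0], 0, -0.6], [[0, 0, 0], 0, -1], [[0, 0, 0.02], 0, -1], [[0, 0, 0.04], 0, -1], [[0, 0, 0.04], 0, -1], [[-0.01, -0.02, 0.02], 0, -1], [[-0.02, -0.042, 0], 0, -1], [[-0.02, -0.042, 0], 0, -1]])

```text
clock: 34.4
ee_pos: [589.7, -147.0, 197.0]
tcp_rot: [3.132, -0.047, -0.125]
contact_force: [0.2, -0.5, -0.5]
width: 1.001
```

move_arm(deltas=[[[-0.02, -0.042, 0], 0, -1], [[-0.02, -0.042, 0], 0, -1], [[-0.02, -0.03, 0], 0, -1], [[-0.015, -0.015, 0], 0, -1], [[-0.004, -0.005, 0], 0, -1], [[0, 0, 0], 0, -0.6], [[0, 0, 0], 0, -0.6]])

```text
clock: 35.1
ee_pos: [506.2, -291.2, 199.7]
tcp_rot: [3.128, -0.053, -0.131]
contact_force: [-0.1, 0.2, 0.8]
width: 0.801
```

```bash
python3 - <<'E'
from h import *
im,W,i,s=wcam(); print(s['ee_pos'],s['tcp_rot'],s['contact_force'])
poly(im,wpix(W,i,circ(506,-318.5,20,94))); poly(im,wpix(W,i,circ(419.3,-331.9,22,16))); poly(im,wpix(W,i,circ(419.3,-331.9,13,87)))
tp=imaging.camera('top')
for L in (rect(52,64,13)+[56,0,0],rect(34,46,103)+[56,0,0]): poly(tp,topix('top',frame(BP,BY,L)))
tp=cv2.resize(tp[115:185,280:380],(400,280),interpolation=2)
cv2.imwrite('pics/w9.png',np.hstack([cv2.resize(im,(400,300),interpolation=3)[:280],tp]))
E
```

```text
[ 506.21498614 -291.23060728  199.65920999] [ 3.12756446 -0.05299003 -0.13080377] [-0.12491417  0.15076247  0.81386657]
```

View pics/w9.png

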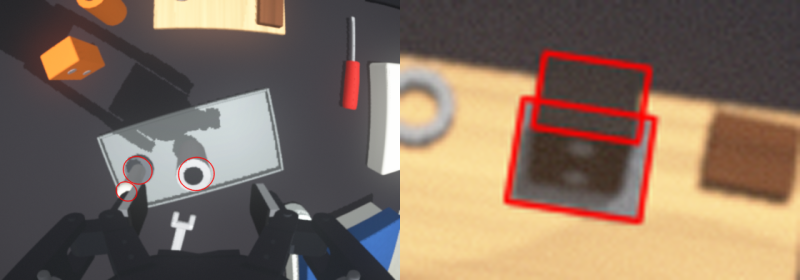

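Granite is on its pad and lined up. The cylinder in the tray matches (506,-318.5). Descending.

move_arm(deltas=[[[0, -0.024, -0.01], 0, -0.6], [[0, -0.003, -0.03], 0, -0.6], [[0, 0, -0.035], 0, -0.6], [[0, 0, -0.02], 0, -0.6], [[0, 0, 0], 0, -0.6], [[0, 0, 0], 0, -0.6]])

```text
clock: 35.8
ee_pos: [512.9, -312.5, 103.7]
tcp_rot: [3.126, -0.058, -0.118]
contact_force: [-0.4, 0.2, 0.5]
width: 0.801
```

move_arm(deltas=[[[-0.006, -0.005, -0.015], -0.01, -0.6], [[0, -0.001, -0.015], 0, -0.6], [[0, 0, -0.007], 0, -0.4], [[0, 0, -0.001], 0, -0.3]])

```text
clock: 36.2
ee_pos: [511.1, -318.9, 70.8]
tcp_rot: [3.121, -0.065, -0.124]
contact_force: [-0.1, 0.3, 0.2]
width: 0.649
```

move_arm(deltas=[[[-0.005, 0.001, -0.004], 0, -0.2], [[-0.001, 0, -0.001], 0, -0.1]])

```text
clock: 36.4
ee_pos: [505.8, -318.0, 67.4]
tcp_rot: [3.119, -0.067, -0.123]
contact_force: [-0.8, 0.1, -0.1]
width: 0.548
```

move_arm(deltas=[[[0, 0, 0], 0, 0.4], [[0, 0, 0], 0, 1], [[0, 0, 0], 0, 1], [[0, 0, 0], 0, 1]])

```text
clock: 36.8
ee_pos: [505.3, -317.9, 67.9]
tcp_rot: [3.119, -0.067, -0.123]
contact_force: [-1.3, -0.3, -1.6]
width: 0.463
```

move_arm(deltas=[[[0, 0, 0.02], 0, 1], [[0, 0, 0.04], 0, 1], [[0, 0, 0.035], 0, 1], [[0, 0.01, 0.005], 0, 1], [[0.003, 0.035, 0], 0, 1], [[0.003, 0.04, 0], -0.003, 1], [[0.003, 0.04, 0], -0.003, 1], [[0.003, 0.04, 0], -0.003, 1], [[0.003, 0.035, 0], 0, 1], [[0.003, 0.025, 0], 0, 1]])

```text
clock: 37.8
ee_pos: [515.7, -80.9, 156.6]
tcp_rot: [3.13, -0.051, -0.141]
contact_force: [0.5, -0.2, -4.9]
width: 0.46
```

move_arm(deltas=[[[0, 0.005, -0.005], 0, 1], [[0, 0, -0.01], 0, 1], [[0, 0, 0], 0, 1]])

```text
clock: 38.1
ee_pos: [512.2, -69.5, 136.1]
tcp_rot: [3.133, -0.044, -0.135]
contact_force: [0.2, -0.5, -6.3]
width: 0.455
```

move_arm(deltas=[[[0.009, 0, 0], 0, 1], [[0, 0, -0.015], 0, 1], [[0, 0, -0.02], 0, 1], [[0, 0, -0.008], 0, 1], [[0, 0, 0], 0, 1], [[0, 0, 0], 0, 1]])

```text
clock: 38.7
ee_pos: [525.1, -75.8, 91.2]
tcp_rot: [3.132, -0.046, -0.143]
contact_force: [0.3, -0.7, -5.2]
width: 0.45
```

move_arm(deltas=[[[-0.004, 0.004, -0.004], 0, 1], [[0, 0, -0.004], 0, 1], [[0, 0, 0], 0, 1], [[0, 0, 0], 0, 1]])

```text
clock: 39.1
ee_pos: [522.2, -72.3, 84.8]
tcp_rot: [3.131, -0.05, -0.143]
contact_force: [0.7, 0.1, -5.9]
width: 0.455
```

move_arm(deltas=[[[-0.001, 0.001, -0.003], 0, 1], [[-0.001, 0, -0.002], 0, 1], [[0, 0, -0.002], 0, 1], [[0, 0, -0.001], 0, 1], [[0, 0, -0.001], 0, 1]])

```text
clock: 39.6
ee_pos: [520.9, -70.8, 77.8]
tcp_rot: [3.131, -0.053, -0.143]
contact_force: [-3.9, 1.9, 9.2]
width: 0.456
```

move_arm(deltas=[[[0, 0, 0], 0, 0], [[0, 0, 0], 0, -0.4], [[0, 0, 0], 0, -1], [[0, 0, 0], 0, -1], [[0, 0, 0.025], 0, -1], [[0, 0, 0.045], 0, -1], [[0, 0, 0.045], 0, -1], [[0, -0.02, 0.01], 0.1, -1], [[-0.01, -0.03, 0], 0.145, -1], [[-0.01, -0.03, 0], 0.145, -1]])

```text
clock: 40.6
ee_pos: [503.4, -150.4, 210.3]
tcp_rot: [3.126, -0.059, 0.262]
contact_force: [-0.6, -0.2, -0.2]
width: 0.997
```

move_arm(deltas=[[[-0.012, -0.03, 0], 0.145, -1], [[-0.012, -0.03, 0], 0.145, -1], [[-0.012, -0.03, 0], 0.145, -1], [[-0.012, -0.03, 0], 0.145, -1], [[-0.012, -0.025, 0], 0.145, -1], [[-0.012, -0.02, 0], 0.145, -1], [[-0.008, -0.01, 0], 0.145, -1], [[0, 0, 0], 0.145, -1], [[0, 0, 0], 0.0, -1]])

```text
clock: 41.5
ee_pos: [418.8, -337.6, 211.4]
tcp_rot: [3.121, -0.059, 1.453]
contact_force: [-0.5, 0.2, -0.6]
width: 1.001
```

move_arm(deltas=[[[0, 0.006, -0.03], -0.01, -1], [[0, 0, -0.04], 0, -1], [[0, 0, -0.035], 0, -1], [[0, 0, -0.02], 0, -1], [[0, 0, 0], 0, -0.4], [[0, 0, 0], 0, -0.4]])

```text
clock: 42.1
ee_pos: [420.4, -331.5, 84.9]
tcp_rot: [3.116, -0.055, 1.421]
contact_force: [0.7, -1.0, 1.2]
width: 0.705
```

move_arm(deltas=[[[-0.001, 0, -0.015], 0.015, -0.3], [[-0.001, 0, -0.015], 0, -0.2], [[-0.001, 0, -0.005], 0, 0], [[0, 0, 0], 0, 0.2]])

```text
clock: 42.5
ee_pos: [420.6, -334.5, 55.1]
tcp_rot: [3.109, -0.047, 1.432]
contact_force: [-0.1, 0.0, 0.5]
width: 0.405
```

move_arm(deltas=[[[-0.002, 0.002, -0.004], 0.005, 0.2], [[-0.001, 0.001, -0.004], 0, 0.3], [[0, 0, 0], 0, 0.6], [[0, 0, 0], 0, 1], [[0, 0, 0], 0, 1], [[0, 0, 0], 0, 1]])

```text
clock: 43.1
ee_pos: [418.5, -332.7, 49.4]
tcp_rot: [3.105, -0.044, 1.437]
contact_force: [-0.0, -0.1, -2.0]
width: 0.24
```

move_arm(deltas=[[[0, 0, 0.02], 0, 1], [[0, 0, 0.04], 0, 1], [[0, 0, 0.045], 0, 1], [[0.005, 0.02, 0.03], 0, 1], [[0.014, 0.042, 0], 0, 1], [[0.014, 0.042, 0], 0, 1], [[0.014, 0.042, 0], 0, 1], [[0.014, 0.042, 0], 0, 1], [[0.014, 0.042, 0], 0, 1], [[0.014, 0.042, 0], 0, 1]])

```text
clock: 44.1
ee_pos: [505.2, -54.5, 186.9]
tcp_rot: [3.109, -0.047, 1.424]
contact_force: [0.1, -0.2, -4.4]
width: 0.246
```

move_arm(deltas=[[[0.012, 0.035, 0], 0, 1], [[0.005, 0.02, 0], 0, 1], [[0, 0, 0], 0, 1], [[0, 0, 0], 0, 1]])

```text
clock: 44.5
ee_pos: [521.2, 9.7, 185.4]
tcp_rot: [3.114, -0.049, 1.433]
contact_force: [-0.4, 0.5, -4.3]
width: 0.245
```

move_arm(deltas=[[[0.008, 0.001, -0.015], 0, 1], [[0, 0, -0.03], 0, 1], [[0, 0, -0.03], 0, 1], [[0, 0, -0.015], 0, 1], [[0, 0, 0], 0, 1], [[0, 0, 0], 0, 1]])

```text
clock: 45.1
ee_pos: [528.5, 4.1, 93.1]
tcp_rot: [3.113, -0.047, 1.426]
contact_force: [0.1, 0.2, -3.9]
width: 0.249
```

move_arm(deltas=[[[0, 0.007, -0.01], 0.005, 1], [[0, 0.001, -0.01], 0, 1], [[0, 0, -0.005], 0, 1], [[0, 0, 0], 0, 1], [[0, 0, 0], 0, 1]])

```text
clock: 45.6
ee_pos: [530.3, 11.5, 68.8]
tcp_rot: [3.108, -0.047, 1.431]
contact_force: [-0.8, -0.1, -3.9]
width: 0.248
```

move_arm(deltas=[[[-0.001, 0.001, -0.003], 0, 1], [[-0.001, 0, -0.003], 0, 1], [[0, 0, -0.002], 0, 1], [[0, 0, -0.001], 0, 1], [[0, 0, -0.001], 0, 1], [[0, 0, -0.001], 0, 1]])

```text
clock: 46.2
ee_pos: [529.0, 12.6, 58.2]
tcp_rot: [3.106, -0.046, 1.431]
contact_force: [-2.1, 1.1, 9.0]
width: 0.246
```

Contact at the predicted height. Releasing, opening only part-way, and rising.

move_arm(deltas=[[[0, 0, 0], 0, 0.4], [[0, 0, 0], 0, 0.2], [[0, 0, 0], 0, -0.1], [[0, 0, 0], 0, -0.1], [[0, 0, 0.025], 0, -0.1], [[0, 0, 0.045], 0, -0.1], [[0, 0, 0.045], 0, -0.1], [[-0.01, 0.02, 0.02], 0, -0.1], [[-0.03, 0.03, 0], 0, -0.1], [[-0.03, 0.03, 0], 0, -0.1]])

```text
clock: 47.2
ee_pos: [462.5, 90.5, 200.4]
tcp_rot: [3.098, -0.046, 1.424]
contact_force: [-0.3, 1.1, -0.3]
width: 0.546
```

move_arm(deltas=[[[-0.03, 0.03, 0], 0, -0.1], [[-0.03, 0.03, 0], 0, -0.1], [[-0.03, 0.03, 0], 0, -0.1], [[-0.02, 0.03, 0], 0, -0.1], [[0, 0, 0], 0, -0.1], [[0, 0, 0], 0, -0.1]])

```text
clock: 47.8
ee_pos: [344.7, 216.6, 202.7]
tcp_rot: [3.092, -0.049, 1.428]
contact_force: [-0.6, -0.9, 0.5]
width: 0.549
```

```bash
python3 - <<'E'
from h import *
print({k:telemetry.get_state()[k] for k in('clock','ee_pos','contact_force','width')})
tp=imaging.camera('top'); raw=tp.copy()
for L in (rect(34,46,103)+[56,0,0],circ(-56,-42,20,103),circ(-56,42,13,96),circ(-56,42,22,25)): poly(tp,topix('top',frame(BP,BY,L)))
for L in (rect(40,44,48),rect(40,130,26)): poly(tp,topix('top',frame((510.4,311.8),-0.196,L)))
a=cv2.resize(tp[115:250,245:400],(459,400),interpolation=2); b=cv2.resize(tp[170:260,70:200],(340,235),interpolation=2)
s=cv2.resize(imaging.camera('side')[150:260,200:360],(340,165),interpolation=2) 
cv2.imwrite('pics/f.png',np.hstack([a,np.vstack([b,s])]))
E
```

```text
{'clock': 47.8, 'ee_pos': array([344.67699553, 216.63194406, 202.71253861]), 'contact_force': array([-0.57150133, -0.87520753,  0.53688302]), 'width': 0.5488782727471392}
```

View pics/f.png

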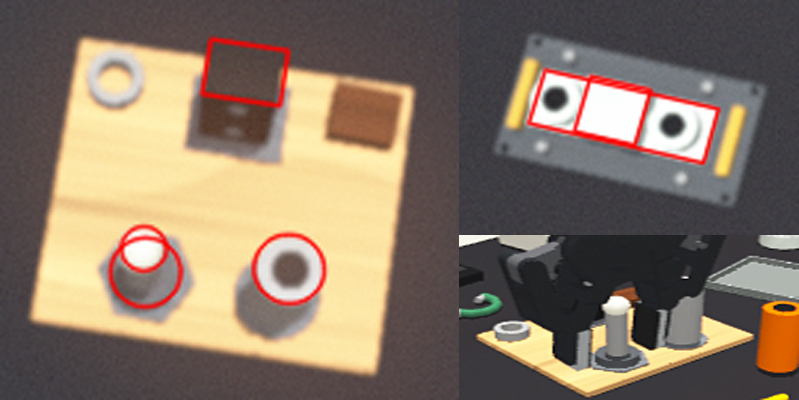

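Every outline fits within about 3 mm, the gripper is clear, and the ring is in place.

```bash
python3 -c "
from rig import ctrl; print(ctrl.close_job())"
```

```text
the job is handed in; nothing more can be done
None
```

The job is handed in at about 48 s of the 131 s allowed, and my last checks found nothing failed. `close_job` reports no verdict.

- **What I did:** I moved the cylinder, ball stand and granite block into the tray. Then I laid the bracket in the nest and stood each gauge back on its own pad.
- **Last checks:** A top-camera overlay showed the bracket between the end stops. The granite was lined up on its pad, and the cylinder and ball stand were centred on theirs. All of them were within about 3 mm by eye. The ring looked to be still in its corner, and the gripper was clear of everything.
- **What disagreed:**
  - The arm drifted several millimetres while holding or descending, which I corrected from the measured pose.
  - The tool also slowly tilted, up to about 0.07 rad.
  - When I set the cylinder in the tray, the force reading showed no contact, so I judged that one from the stalled descent. Afterwards a picture showed it standing upright.

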